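# Rebuild the coolers on two circuit boards

## Task

Refit the cooling parts: on the green board, push the copper slug into the round bore of the grey frame and press it firmly down until it stops hard (about 15 N), then put the finned aluminium ring around it flat on the frame, then lay the white fan flat, hub up as it lies, on the ring, centred and square with the board. At any time, set the small gold-coloured heat sink centred and square on the silver chip of the blue board. Set parts down without dropping them, let go of everything, and leave the drive, the screwdriver and the tin where they are.

Things in the scene. Friction and masses are not known exactly. Their poses are not given: they have to be found in the camera images.
- main_board: Target, fixed: green board on a black chassis 140 x 120 mm (x, y), board top at z = 22 mm. In its middle a grey frame 66 x 66 mm, top at z = 32, with a vertical bore 34.5 mm wide, 3 mm chamfer. A tight black pad in the bore has its top at z = 26, yields to about 8-10 N, sinks 4 mm to a hard stop (z = 22), stays down. Other parts: to z = 28. Origin: on the bore axis, at the underside; z up.
- reg_board: Target, fixed: blue board on a black base 100 x 80 mm (x, y), board top at z = 20 mm. In its middle a silver square chip 32 x 32 mm, its top at z = 24 mm. Other components reach z = 27 mm. Origin: underside of the base, below the chip's centre; z up, x and y along the sides.
- slug: Loose: solid copper cylinder, 32 mm diameter, 24 mm high, 2 mm chamfer at its foot, standing upright, 0.11 to 0.19 kg. Origin: centre of its underside, z up along its axis. It rests on the bore's pad by its own weight; pressed home its underside is at z = 22 mm of the green board and it stands 14 mm out of the frame.
- fin_ring: Loose: aluminium heat sink, a tube with 24 radial fins: 62 mm over the fins, opening 42 mm, 20 mm high, lying flat, 0.09 kg. Origin: centre of its underside, z along its axis, up. It goes round the slug and rests on the grey frame.
- fan: Loose: small square cooling fan, white frame 52 x 52 x 14 mm with a red hub and black blades, lying flat, 0.06 kg. Origin: centre of its underside; z up, x and y along its sides.
- small_sink: Loose: gold-coloured square heat sink 36 x 36 x 22 mm, a 6 mm base and five upright plate fins that run along its x, 0.05 kg. Origin: centre of its underside; z up, x and y along its sides; any of its four quarter turns will do on the chip.
- drive: Bystander, leave alone: flat silver external drive 75 x 115 x 14 mm. Origin: centre of its underside.
- screwdriver: Bystander, leave alone: lying screwdriver 170 mm long with a red handle. Origin: on its underside near the middle; its x runs from handle to tip.
- tin: Bystander, leave alone: round blue tin with a white lid, 56 mm in diameter, 50 mm high. Origin: centre of its underside.
There are look-alikes about, which are no part of the job. Leave any pink look-alike of the fan alone. Several things look just like the slug: the one meant starts farthest from the robot's base.

How it is judged:
By the outcome, as a careful person would: the job done as asked, in the order asked, and still so for the second after the job is handed in, with the robot touching nothing.
It also fails if it takes over 115 s, if anything falls off the work surface, if the arm or the gripper's body presses on something with over 40 N, if the wrist force passes 120 N, or if a joint passes its speed limit or range.

## Robot

A 6-joint arm with a two-finger parallel gripper is mounted at the origin on the work surface. World frame = base frame: x ahead of the robot, y to its left, z up, the work surface at z = 0. Lengths are in mm, angles in degrees, forces in N, time in s.
With the tool pointing down it reaches from about 350 to 850 mm from the base axis. Payload 8.1 kg.
Tool frame: the origin (TCP) lies on the centre line of the jaws, within the pads' length; the fingertips stand 19 mm ahead of it and the grasp point (between the pads) is the TCP; z points along the fingers, y is the line along which they close (so a half turn about z gives the same grasp; the last joint's range is limited). The gripper opens to 85 mm and grips with 20 to 120 N. Pads are 22 mm wide; open, the fingers measure 114 mm over their backs; the gripper's body (76 mm by 85 mm) begins 54 mm behind the grasp point. The pads swing forward as they close: fully open they stand 13 mm farther back than shut.
Start: joints at [64.721, 7.471, 85.268, -0, 87.261, -4.893], TCP at [208.983, 562.434, 250.292] pointing down, gripper open.
Joint ranges: [-169.43, 169.43], [-51.17, 129.36], [1.28, 143.12], [-76.62, 256.62], [0, 156.53], [-152.29, 152.29]. Speed limits (degrees/s): [136.94, 136.94, 159.86, 180, 180, 180].

## Interface

Orientations are given as [roll, pitch, yaw] about the fixed x, y, z axes, in that order (R = Rz(yaw) Ry(pitch) Rx(roll)).
In Python, from bench import r gives the robot as it stands. The module is installed in compiled form; this text tells all that it offers.
- The arm moves only by the tool servo_tool, never from a script. Its arguments are lists of equal length, an entry for each row: "fingers": the finger opening in m, from 0 to 0.0854; "linear": the shift along the tool's x, y, z in m, a list of three; "rotation": the turn, a rotation vector about the tool's x, y, z in degrees, a list of three. A call has 1 to 10 rows; each row is the pose to reach, as a shift and turn from the pose commanded when the call began, along the tool's axes at that moment; what a row does not reach only later rows make up. A row lasts 1/10 s, in which the tool goes at most 50 mm and 8.59 degrees, less where a joint would pass 70% of its speed; a pose out of reach is approached as far as the arm can. A call with a gripper value outside its range is refused whole. The fingers move at their own pace and stop on an object; "force" is the grip in N (left out, the last holds). Time passes only in rows, so rows that repeat a pose let the fingers close. It gives the time, the measured TCP pose, the force, the opening and the grip force at its end, in the units of the state.
- r.sense(): the state, without advancing time (a new reading comes with each control period).
- r.snapshot(name): name is "side" or "top"; returns a dict with "frame" (480x640x3 uint8, red, green, blue), "fx", "fy", "cx", "cy" (pixels), "k1" (the pictures are not rectified: a ray, as slopes to the right and down, at radius r is drawn at 1 + k1 r^2 times it, then the intrinsics apply), "camera_from_world" (4x4, takes a point from world to camera coordinates). Camera axes: x right, y up, looking along -z (the intrinsics and any distortion apply to the point x, -y, -z); pixel columns grow to the right and rows downward; lengths in mm; the calibration is good to about 2 mm. A picture is of the moment at which its call begins. There is no depth.
- r.hand_in(): hands the job in; it is judged then, once.
The state is a dict: "time": time; "joint_pos": joint angles; "qd": joint speeds; "joint_efforts": joint torques, N m; "tool_pos": TCP position; "tcp_rot": TCP orientation; "ft_force": force on the tool from outside, world axes, zero at the start; "wrist_torque": the same for the moment, N m; "finger_gap": finger opening in mm; "grip_force": force on a finger pad.
Only numpy, scipy, OpenCV 4.12 (cv2) and the standard library are available. Lean on these libraries where they do the work, as an engineer would, in place of code of your own. Each camera call takes 0.05 s, during which the arm holds its last target. There are 200 camera calls.

## Working session

There is one attempt and no reset: what is moved stays moved. The work goes in short steps, Python scripts to look and compute and a tool call to move; the robot and the scene stay as the last step left them, time stands still between calls to the robot, and variables do not carry over. Pictures are saved under pics/ and viewed, at most 14 in all, crops included, and the job is handed in when it is done.

Besides the shell and the picture viewer there is one more tool, called as name(argument=value, ...), one argument or row to a line, values as JSON. servo_tool: Moves the arm, as the interface text tells. Its arguments: {"type":"object","properties":{"fingers":{"type":"array","items":{"type":"number"}},"linear":{"type":"array","items":{"type":"array","items":{"type":"number"}}},"rotation":{"type":"array","items":{"type":"array","items":{"type":"number"}}},"force":{"type":"number"}},"required":["fingers","linear","rotation"]}

```bash
mkdir -p pics
cat > h.py <<'E'
import numpy as np, cv2
from bench import r
def snap(n,f=None):
    s=r.snapshot(n)
    cv2.imwrite(f"pics/{f or n}.png",s["frame"][:,:,::-1]); 
    return s
def ray(s,u,v):
    xd=(u-s["cx"])/s["fx"]; yd=(v-s["cy"])/s["fy"]
    x,y=xd,yd
    for _ in range(30):
        k=1+s["k1"]*(x*x+y*y); x,y=xd/k,yd/k
    M=np.array(s["camera_from_world"]); R=M[:3,:3]; t=M[:3,3]
    return -R.T@t, R.T@np.array([x,-y,-1])
def at(s,u,v,z):
    o,d=ray(s,u,v); return (o+d*(z-o[2])/d[2])[:2].round(1)
def proj(s,P):
    M=np.array(s["camera_from_world"]); p=M[:3,:3]@np.asarray(P,float)+M[:3,3]
    x,y=p[0]/-p[2],-p[1]/-p[2]; k=1+s["k1"]*(x*x+y*y)
    return np.array([s["cx"]+s["fx"]*x*k,s["cy"]+s["fy"]*y*k]).round(1)
E
python3 - <<'E'
from h import *
import pickle
for n in("top","side"):
    s=snap(n); pickle.dump(s,open(n+".pkl","wb")); print(n,s["fx"],s["k1"],(-s["camera_from_world"][:3,:3].T@s["camera_from_world"][:3,3]).round())
print(r.sense())
E
```

```text
top 576.45684610815 -0.07491316429340628 [ 445.   18. 1567.]
side 497.2514555280759 -0.005102087386861798 [198. 519. 816.]
{'time': 0.1, 'joint_pos': array([ 6.47199838e+01,  7.51317496e+00,  8.53242395e+01,  3.54819703e-05,
        8.72624138e+01, -4.89455822e+00]), 'qd': array([-0.05829319, -0.0349057 , -0.07158187, -0.02226085,  0.00504137,
        0.06652967]), 'joint_efforts': array([ 4.38487368e-04, -5.70956826e+01, -5.01939976e+01, -3.03523557e-04,
        8.30601202e-03,  6.50433162e-05]), 'tool_pos': array([208.7889173 , 561.99028343, 249.31285632]), 'tcp_rot': array([-1.79900539e+02, -8.55288798e-03,  1.59614533e+02]), 'ft_force': array([ 0.00236946,  0.65913428, -0.13231781]), 'wrist_torque': array([-0.04513488, -0.03052514,  0.02162867]), 'grip_force': 0.0, 'finger_gap': 85.35646454550428}
```

View pics/top.png

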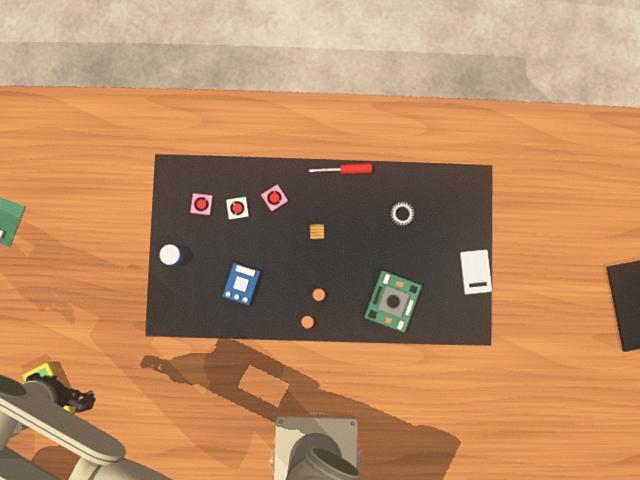

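View pics/side.png

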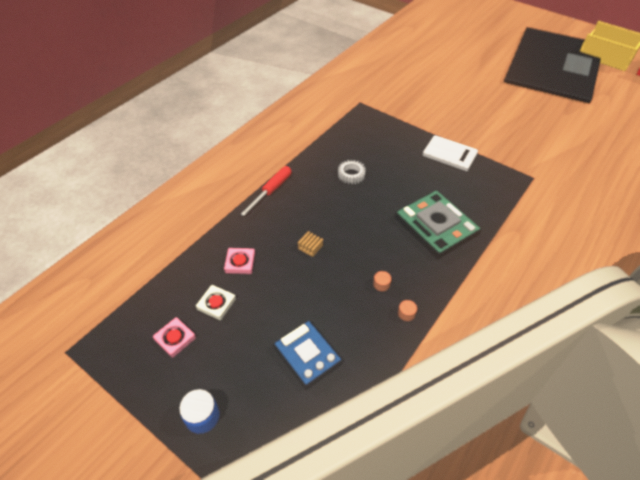

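Run:
```python
from h import *
a=cv2.imread("pics/top.png")[185:335,220:430]; cv2.imwrite("pics/t2.png",cv2.resize(a,None,fx=3.8,fy=3.8,interpolation=cv2.INTER_CUBIC))
b=cv2.imread("pics/side.png")[155:390,190:490]; cv2.imwrite("pics/s2.png",cv2.resize(b,None,fx=2.5,fy=2.5,interpolation=cv2.INTER_CUBIC))
```

```text
(no output)
```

View pics/t2.png

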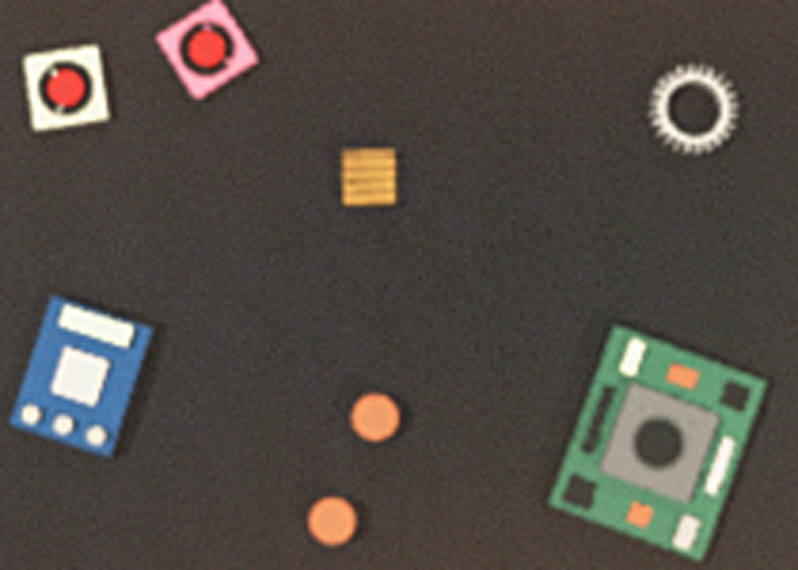

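View pics/s2.png

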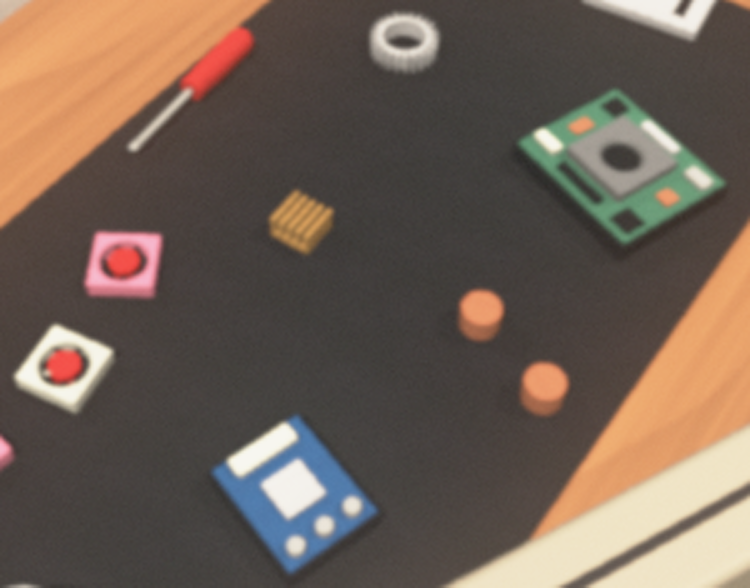

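```bash
cat > fit.py <<'E'
from h import *
from scipy.optimize import minimize
U=8
def hull(s,name,u,v,w,thr,kind):
    u,v=int(u),int(v); a=s["frame"][v-w:v+w+1,u-w:u+w+1]
    a=cv2.resize(a,None,fx=U,fy=U,interpolation=cv2.INTER_CUBIC); h=cv2.cvtColor(a,cv2.COLOR_RGB2HSV)
    H,S,V=cv2.split(h)
    m=V>thr
    if kind=="grey": m&=S<60
    if kind=="sat": m&=S>60
    m=cv2.morphologyEx(m.astype(np.uint8),cv2.MORPH_OPEN,np.ones((9,9)))
    c=max(cv2.findContours(m,cv2.RETR_EXTERNAL,cv2.CHAIN_APPROX_NONE)[0],key=cv2.contourArea)
    g=cv2.convexHull(c)[:,0,:]
    M=np.zeros(m.shape,np.uint8); cv2.fillPoly(M,[g.astype(np.int32)],1)
    return s,M,np.array([u-w,v-w])
def pts(shape,p):
    x,y=p[:2]
    if shape[0]=="cyl":
        t=np.linspace(0,2*np.pi,48); q=np.c_[np.cos(t),np.sin(t)]*shape[1]
    else:
        c,sn=np.cos(np.radians(p[2])),np.sin(np.radians(p[2])); a,b=shape[1]/2,shape[1]/2
        q=np.array([[a,b],[-a,b],[-a,-b],[a,-b]])@np.array([[c,sn],[-sn,c]])
    return [[x+i,y+j,z] for z in shape[2:] for i,j in q]
def iou(p,shape,views):
    tot=0
    for s,M,o in views:
        q=np.array([proj(s,P) for P in pts(shape,p)]); q=(q-o+.5)*U-.5
        K=np.zeros(M.shape,np.uint8); cv2.fillPoly(K,[np.round(cv2.convexHull(q.astype(np.float32))[:,0]*16).astype(np.int32)],1,shift=4)
        tot+=(K&M).sum()/(K|M).sum()
    return -tot/len(views)
def fit(shape,views,p0):
    best=None
    for yaw in ([0] if shape[0]=="cyl" else [-30,0,30]):
        x0=np.array(list(p0)+([] if shape[0]=="cyl" else [yaw]),float)
        sim=np.vstack([x0]+[x0+d for d in np.diag([6,6,15][:len(x0)])])
        rr=minimize(iou,x0,args=(shape,views),method="Nelder-Mead",options=dict(initial_simplex=sim,xatol=.05,fatol=1e-5,maxiter=200))
        if best is None or rr.fun<best.fun: best=rr
    return best.x.round(1),round(-best.fun,3)
E
sed -i 's/\]).round(1)$/])/' h.py
cat > m1.py <<'E'
from fit import *
import pickle
T,S=[pickle.load(open(n+".pkl","rb")) for n in("top","side")]
T3=lambda u,v:(220+u/3.8,185+v/3.8); S3=lambda u,v:(190+u/2.5,155+v/2.5)
O={"slug":(("cyl",16,0,24),T3(375,417),S3(481,315),20,105,""),
"slug2":(("cyl",16,0,24),T3(332,521),S3(545,388),18,105,""),
"ring":(("cyl",31,0,20),T3(695,110),S3(404,41),26,120,""),
"fan":(("box",52,0,14),T3(66,88),S3(64,366),25,120,""),
"sink":(("box",36,0,22),T3(370,177),S3(302,222),18,100,""),
"chip":(("box",32,20,24),T3(80,376),S3(293,488),16,150,"grey"),
"frame":(("box",66,22,32),T3(660,442),S3(622,156),28,100,"grey")}
vis=[]
for n,(sh,t,s,w,thr,k) in O.items():
    vt=hull(T,n,*t,w,thr,k); vs=hull(S,n,*s,w,thr,k)
    p0=at(T,*t,sh[-1])
    print(n,"init",p0,*[fit(sh,v,p0) for v in([vt],[vs],[vt,vs])])
E
python3 m1.py
```

```text
slug init [437.5   5.5] (array([438.3,   6.6]), np.float64(0.838)) (array([437. ,   4.2]), np.float64(0.918)) (array([437.3,   5.6]), np.float64(0.867))
slug2 init [364.   33.3] (array([364. ,  33.3]), np.float64(0.85)) (array([362.6,  32.9]), np.float64(0.91)) (array([363.6,  33.3]), np.float64(0.869))
ring init [ 662.6 -216.5] (array([ 665.4, -215.3]), np.float64(0.946)) (array([ 664.4, -217.9]), np.float64(0.936)) (array([ 665.1, -216.7]), np.float64(0.922))
fan init [664.8 233.3] (array([666.8, 236. ,   9.7]), np.float64(0.903)) (array([665. , 234.4,  12. ]), np.float64(0.912)) (array([666.1, 234.9,  10.7]), np.float64(0.905))
sink init [606.9  14.2] (array([609.3,  16.5,   4.5]), np.float64(0.856)) (array([606.9,  14.6,  -0.8]), np.float64(0.887)) (array([607.8,  15.5,   1.9]), np.float64(0.866))
chip init [459.8 213.5] (array([461.4, 214.6,  74.2]), np.float64(0.849)) (array([458.3, 214.5, -17.3]), np.float64(0.868)) (array([459.5, 214.4, -15.3]), np.float64(0.852))
frame init [ 425.8 -194.5] (array([ 426.3, -193.5,  -19.2]), np.float64(0.914)) (array([ 423.7, -194.1,  -17.9]), np.float64(0.673)) (array([ 426.2, -193.5,  -19.3]), np.float64(0.793))
```

```bash
cat > d.py <<'E'
import sys; from bench import r; import numpy as np
from scipy.spatial.transform import Rotation as R
s=r.sense(); x,y,z,yaw=map(float,sys.argv[1:5])
Q=R.from_euler("xyz",s["tcp_rot"],degrees=True); p=np.array(s["tool_pos"])
T=R.from_euler("xyz",[180,0,yaw],degrees=True)
print("lin m",((Q.inv().apply(np.array([x,y,z])-p))/1000).round(4),"rot",(Q.inv()*T).as_rotvec(degrees=True).round(2),"dist",np.linalg.norm([x,y,z]-p).round(),"t",s["time"],p.round(1),s["tcp_rot"].round(2),s["joint_pos"].round())
E
python3 d.py 437.5 5.5 110 160
```

```text
lin m [-0.4083 -0.4417  0.14  ] rot [-0.1  -0.01 -0.39] dist 618.0 t 0.1 [208.8 562.  249.3] [-1.7990e+02 -1.0000e-02  1.5961e+02] [65.  8. 85.  0. 87. -5.]
```

servo_tool(
  fingers=[0.085, 0.085, 0.085, 0.085, 0.085, 0.085, 0.085, 0.085, 0.085, 0.085],
  linear=[
    [-0.408, -0.442, 0.14],
    [-0.408, -0.442, 0.14],
    [-0.408, -0.442, 0.14],
    [-0.408, -0.442, 0.14],
    [-0.408, -0.442, 0.14],
    [-0.408, -0.442, 0.14],
    [-0.408, -0.442, 0.14],
    [-0.408, -0.442, 0.14],
    [-0.408, -0.442, 0.14],
    [-0.408, -0.442, 0.14],
  ],
  rotation=[
    [0, 0, 0],
    [0, 0, 0],
    [0, 0, 0],
    [0, 0, 0],
    [0, 0, 0],
    [0, 0, 0],
    [0, 0, 0],
    [0, 0, 0],
    [0, 0, 0],
    [0, 0, 0],
  ],
  force=30,
)

```text
time: 1.1
tool_pos: [394.1, 110.1, 136.5]
tcp_rot: [180.0, 0.0, 159.6]
ft_force: [1.4, 0.5, -0.2]
finger_gap: 85.2
grip_force: 0.0
```

```bash
python3 d.py 437.5 5.5 40 160
```

```text
lin m [-0.0771 -0.0829  0.0965] rot [ 0.02  0.02 -0.38] dist 149.0 t 1.1 [394.1 110.1 136.5] [1.7998e+02 2.0000e-02 1.5962e+02] [  8. -19. 122.   0.  77. -61.]
```

servo_tool(
  fingers=[0.085, 0.085, 0.085, 0.085, 0.085, 0.085],
  linear=[
    [-0.077, -0.083, 0.05],
    [-0.077, -0.083, 0.05],
    [-0.077, -0.083, 0.05],
    [-0.077, -0.083, 0.108],
    [-0.077, -0.083, 0.108],
    [-0.077, -0.083, 0.108],
  ],
  rotation=[
    [0, 0, 0],
    [0, 0, 0],
    [0, 0, 0],
    [0, 0, 0],
    [0, 0, 0],
    [0, 0, 0],
  ],
  force=20,
)

```text
time: 1.7
tool_pos: [434.7, 7.6, 27.0]
tcp_rot: [-179.9, -0.3, 159.6]
ft_force: [-1.1, 0.9, -0.3]
finger_gap: 85.0
grip_force: 0.0
```

```bash
python3 d.py 437.5 5.5 30 160
```

```text
lin m [-0.0033 -0.001  -0.003 ] rot [-0.08 -0.33 -0.4 ] dist 5.0 t 1.7 [434.7   7.6  27. ] [-179.92   -0.32  159.6 ] [ -6.  -4. 122.   0.  62. -75.]
```

servo_tool(
  fingers=[0.085, 0.06, 0.03, 0.02, 0.02, 0.02, 0.02, 0.02],
  linear=[
    [-0.003, -0.001, -0.003],
    [-0.003, -0.001, -0.003],
    [-0.003, -0.001, -0.003],
    [-0.003, -0.001, -0.003],
    [-0.003, -0.001, -0.003],
    [-0.003, -0.001, -0.003],
    [-0.003, -0.001, -0.003],
    [-0.003, -0.001, -0.003],
  ],
  rotation=[
    [0, 0, 0],
    [0, 0, 0],
    [0, 0, 0],
    [0, 0, 0],
    [0, 0, 0],
    [0, 0, 0],
    [0, 0, 0],
    [0, 0, 0],
  ],
  force=20,
)

```text
time: 2.5
tool_pos: [440.2, 5.4, 32.8]
tcp_rot: [180.0, 0.1, 159.6]
ft_force: [-1.9, 0.0, 7.6]
finger_gap: 29.8
grip_force: 19.4
```

servo_tool(
  fingers=[0.07, 0.07, 0.07, 0.07, 0.07, 0.07, 0.07, 0.07, 0.07, 0.07],
  linear=[
    [0, 0, 0],
    [0, 0, 0],
    [0, 0, 0],
    [0, 0, 0],
    [0, 0, 0],
    [0, 0, 0],
    [0, 0, 0],
    [0, 0, 0],
    [0, 0, 0],
    [0, 0, 0],
  ],
  rotation=[
    [0, 0, 0],
    [0, 0, 0],
    [0, 0, 10],
    [0, 0, 20],
    [0, 0, 30],
    [0, 0, 40],
    [0, 0, 50],
    [0, 0, 60],
    [0, 0, 70],
    [0, 0, 80],
  ],
)

```text
time: 3.5
tool_pos: [439.4, 5.4, 31.7]
tcp_rot: [-180.0, -0.0, 90.5]
ft_force: [-0.6, 0.1, -0.4]
finger_gap: 69.7
grip_force: 0.0
```

```bash
python3 d.py 440 5.5 29 72
python3 - <<'E'
from h import *
s=snap("top"); a=s["frame"][185:335,220:430,::-1]; cv2.imwrite("pics/t3.png",cv2.resize(a,None,fx=3.8,fy=3.8,interpolation=cv2.INTER_CUBIC))
print(proj(s,[440.2,5.4,24]),r.sense()["ft_force"])
E
```

```text
lin m [0.0001 0.0006 0.0027] rot [-0.03  0.   18.5 ] dist 3.0 t 3.5 [439.4   5.4  31.7] [-179.97   -0.     90.5 ] [ -6.  -4. 121.   0.  63.  -6.]
[318.73788479 293.71105299] [-0.47694172  0.24892382  0.54613815]
```

servo_tool(
  fingers=[0.07, 0.07, 0.07, 0.05, 0.02, 0.02, 0.02, 0.02, 0.02],
  linear=[
    [0, 0, 0.002],
    [0, 0, 0.002],
    [0, 0, 0.002],
    [0, 0, 0.002],
    [0, 0, 0.002],
    [0, 0, 0.002],
    [0, 0, 0.002],
    [0, 0, 0.002],
    [0, 0, 0.002],
  ],
  rotation=[
    [0, 0, 8],
    [0, 0, 16],
    [0, 0, 18.5],
    [0, 0, 18.5],
    [0, 0, 18.5],
    [0, 0, 18.5],
    [0, 0, 18.5],
    [0, 0, 18.5],
    [0, 0, 18.5],
  ],
  force=50,
)

```text
time: 4.45
tool_pos: [439.8, 5.4, 30.2]
tcp_rot: [180.0, -0.0, 72.4]
ft_force: [-1.6, 0.4, 5.2]
finger_gap: 29.1
grip_force: 49.9
```

```bash
python3 d.py 440 5.5 80 72
python3 - <<'E'
from bench import r
s=r.sense();print(s["ft_force"],s["finger_gap"],s["grip_force"],s["tool_pos"])
E
```

```text
lin m [ 0.0002  0.0002 -0.0498] rot [ 0.01 -0.    0.4 ] dist 50.0 t 4.45 [439.8   5.4  30.2] [179.99  -0.    72.4 ] [ -6.  -4. 121.   0.  62.  12.]
[-1.64285959  0.41528443  5.20573857] 29.092260149898408 49.91796500980854 [439.80169317   5.36803474  30.1972614 ]
```

servo_tool(
  fingers=[0.02, 0.02, 0.02, 0.02, 0.02, 0.02, 0.02, 0.02],
  linear=[
    [0, 0, -0.02],
    [0, 0, -0.07],
    [0.05, 0.0, -0.07],
    [0.1, 0.0, -0.07],
    [0.15, 0, -0.07],
    [0.187, 0.05, -0.07],
    [0.187, 0.05, -0.07],
    [0.187, 0.05, -0.07],
  ],
  rotation=[
    [0, 0, 0],
    [0, 0, 0],
    [0, 0, 0],
    [0, 0, 0],
    [0, 0, 0],
    [0, 0, 0],
    [0, 0, 0],
    [0, 0, 0],
  ],
)

```text
time: 5.25
tool_pos: [544.8, 169.3, 98.8]
tcp_rot: [-179.9, 0.0, 72.5]
ft_force: [-0.5, 0.6, -1.0]
finger_gap: 28.9
grip_force: 50.2
```

```bash
cat > m2.py <<'E'
from fit import *
import fit,pickle
T,S=[pickle.load(open(n+".pkl","rb")) for n in("top","side")]
def bp(shape,p):
    c,sn=np.cos(np.radians(p[2])),np.sin(np.radians(p[2]))
    q=(np.array([[1,1],[-1,1],[-1,-1],[1,-1]])*[shape[1]/2,shape[2]/2])@np.array([[c,sn],[-sn,c]])
    return [[p[0]+i,p[1]+j,shape[3]] for i,j in q]
def col(s,lo,hi,c,w,top):
    u,v=map(int,c); a=s["frame"][v-w:v+w+1,u-w:u+w+1]
    a=cv2.resize(a,None,fx=U,fy=U,interpolation=cv2.INTER_CUBIC); h=cv2.cvtColor(a,cv2.COLOR_RGB2HSV)
    m=cv2.inRange(h,lo,hi); m=cv2.morphologyEx(m,cv2.MORPH_OPEN,np.ones((9,9)))
    g=cv2.convexHull(max(cv2.findContours(m,0,1)[0],key=cv2.contourArea))
    M=np.zeros(m.shape,np.uint8); cv2.fillPoly(M,[g],1); return s,M,np.array([u-w,v-w])
fit.pts=bp
for n,sh,t,s,lo,hi,w in [("green",("b",120,140,22),(393,301),(438,221),(55,70,75),(95,255,255),48),("green",("b",140,120,22),(393,301),(438,221),(55,70,75),(95,255,255),48),("blue",("b",100,80,20),(241,284),(307,350),(95,110,95),(125,255,255),40)]:
    vs=[col(T,lo,hi,t,w,1),col(S,lo,hi,s,w,0)]; p0=at(T,*t,22)
    print(n,*[fit.fit(sh,v,p0) for v in([vs[0]],[vs[1]],vs)])
# bore
for s,c in((T,(220+658/3.8,185+442/3.8)),(S,(190+622/2.5,155+156/2.5))):
    u,v=map(int,c); a=cv2.resize(s["frame"][v-9:v+10,u-9:u+10],None,fx=8,fy=8,interpolation=cv2.INTER_CUBIC).max(2)
    m=(a<95).astype(np.uint8); g=max(cv2.findContours(m,0,1)[0],key=cv2.contourArea); e=cv2.fitEllipse(g)
    c=(np.array(e[0])+.5)/8-.5+[u-9,v-9]; print("bore",c,e[1],[at(s,*c,z) for z in(32,29,26)])
E
python3 m2.py; python3 d.py 427.5 -194.5 100 72
```

```text
green (array([ 427.6, -193.9,   71.4]), np.float64(0.931)) (array([ 426.4, -195.6,   71.9]), np.float64(0.521)) (array([ 426.4, -193.4,   71.3]), np.float64(0.724))
green (array([ 427. , -193.5,  -18.1]), np.float64(0.931)) (array([ 426.4, -195.6,  -18.3]), np.float64(0.522)) (array([ 426.4, -194.4,  -17.9]), np.float64(0.725))
blue (array([462.5, 214.8, -15.7]), np.float64(0.898)) (array([460. , 212.2, -16.8]), np.float64(0.889)) (array([460.1, 213.1, -16.1]), np.float64(0.892))
bore [392.83768463 301.14189243] (95.9753189086914, 97.63824462890625) [array([ 426.2, -192.2]), array([ 426.2, -192.7]), array([ 426.1, -193.1])]
bore [438.0794735  217.53269005] (76.1910629272461, 119.43619537353516) [array([ 422.5, -190.2]), array([ 423.4, -192.9]), array([ 424.2, -195.6])]
lin m [-0.3822 -0.0022 -0.001 ] rot [-0.05  0.03  0.45] dist 382.0 t 5.25 [544.8 169.3  98.8] [-1.7995e+02  3.0000e-02  7.2450e+01] [12. 10. 99. -0. 71. 30.]
```

servo_tool(
  fingers=[0.02, 0.02, 0.02, 0.02, 0.02, 0.02, 0.02, 0.02, 0.02, 0.02],
  linear=[
    [-0.05, 0, 0],
    [-0.1, 0, 0],
    [-0.15, 0, 0],
    [-0.2, 0, 0],
    [-0.25, 0, 0],
    [-0.3, 0, 0],
    [-0.35, -0.001, 0],
    [-0.382, -0.002, 0],
    [-0.382, -0.002, 0],
    [-0.382, -0.002, 0],
  ],
  rotation=[
    [0, 0, 0.5],
    [0, 0, 0.5],
    [0, 0, 0.5],
    [0, 0, 0.5],
    [0, 0, 0.5],
    [0, 0, 0.5],
    [0, 0, 0.5],
    [0, 0, 0.5],
    [0, 0, 0.5],
    [0, 0, 0.5],
  ],
)

```text
time: 6.25
tool_pos: [425.1, -195.3, 99.7]
tcp_rot: [-180.0, -0.0, 71.7]
ft_force: [-0.7, 0.1, -1.6]
finger_gap: 28.7
grip_force: 50.2
```

```bash
python3 d.py 427.5 -194 72 72
```

```text
lin m [0.0019 0.0019 0.0277] rot [-0.03 -0.03 -0.29] dist 28.0 t 6.25 [ 425.1 -195.3   99.7] [-1.7997e+02 -3.0000e-02  7.1710e+01] [-31.  -6. 115.   0.  71. -13.]
```

servo_tool(
  fingers=[0.02, 0.02, 0.02, 0.02],
  linear=[
    [0.002, 0.002, 0.015],
    [0.002, 0.002, 0.028],
    [0.002, 0.002, 0.028],
    [0.002, 0.002, 0.028],
  ],
  rotation=[
    [0, 0, 0],
    [0, 0, 0],
    [0, 0, 0],
    [0, 0, 0],
  ],
)

```text
time: 6.65
tool_pos: [428.4, -192.7, 71.3]
tcp_rot: [-179.9, -0.0, 71.9]
ft_force: [-0.2, 0.3, -0.8]
finger_gap: 29.0
grip_force: 50.2
```

```bash
python3 d.py 427.5 -194 62 72
python3 - <<'E'
from h import *
s=snap("side","s4"); a=s["frame"][170:265,380:500,::-1]; cv2.imwrite("pics/s4.png",cv2.resize(a,None,fx=5,fy=5,interpolation=cv2.INTER_CUBIC))
E
```

```text
lin m [-0.0015 -0.0004  0.0093] rot [-0.11 -0.02 -0.07] dist 9.0 t 6.65 [ 428.4 -192.7   71.3] [-1.7989e+02 -2.0000e-02  7.1930e+01] [-30.  -3. 116.   0.  68. -12.]
```

View pics/s4.png

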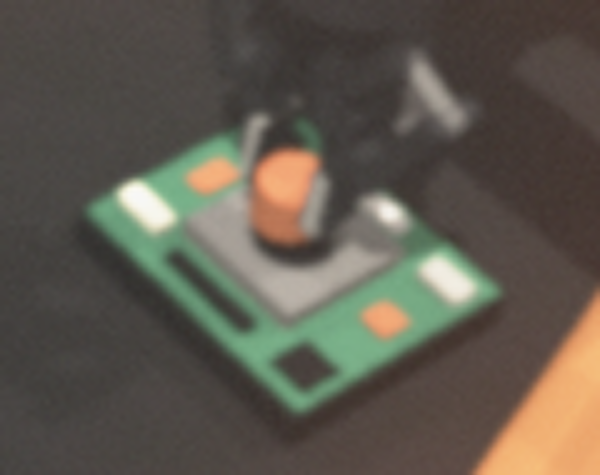

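servo_tool(
  fingers=[0.02, 0.02, 0.02, 0.02, 0.02],
  linear=[
    [-0.001, 0, 0.004],
    [-0.001, 0, 0.008],
    [-0.001, 0, 0.01],
    [-0.001, 0, 0.01],
    [-0.001, 0, 0.01],
  ],
  rotation=[
    [0, 0, 0],
    [0, 0, 0],
    [0, 0, 0],
    [0, 0, 0],
    [0, 0, 0],
  ],
)

```text
time: 7.2
tool_pos: [428.6, -194.8, 62.1]
tcp_rot: [180.0, 0.0, 71.8]
ft_force: [-2.0, 1.3, 1.4]
finger_gap: 28.9
grip_force: 50.6
```

servo_tool(
  fingers=[0.02, 0.02, 0.02, 0.02],
  linear=[
    [0, 0, 0.002],
    [0, 0, 0.003],
    [0, 0, 0.003],
    [0, 0, 0.003],
  ],
  rotation=[
    [0, 0, 0],
    [0, 0, 0],
    [0, 0, 0],
    [0, 0, 0],
  ],
)

```text
time: 7.6
tool_pos: [428.8, -195.2, 61.4]
tcp_rot: [-180.0, 0.0, 71.9]
ft_force: [-14.5, 5.8, 28.0]
finger_gap: 28.9
grip_force: 53.5
```

servo_tool(
  fingers=[0.02, 0.02, 0.02, 0.02, 0.02, 0.02, 0.02],
  linear=[
    [0, 0, -0.003],
    [0, -0.003, -0.003],
    [0, -0.003, -0.003],
    [0, -0.003, -0.001],
    [0, -0.003, 0],
    [0, -0.003, 0.0],
    [0, -0.003, 0.0],
  ],
  rotation=[
    [0, 0, 0],
    [0, 0, 0],
    [0, 0, 0],
    [0, 0, 0],
    [0, 0, 0],
    [0, 0, 0],
    [0, 0, 0],
  ],
)

```text
time: 8.3
tool_pos: [425.6, -194.2, 59.8]
tcp_rot: [-180.0, 0.0, 71.9]
ft_force: [-7.5, 1.7, 14.1]
finger_gap: 29.2
grip_force: 51.9
```

servo_tool(
  fingers=[0.02, 0.02, 0.02, 0.02, 0.02, 0.02, 0.02],
  linear=[
    [0, 0, -0.002],
    [0, -0.0025, -0.002],
    [0, -0.0025, -0.002],
    [0, -0.0025, 0],
    [0, -0.0025, 0.001],
    [0, -0.0025, 0.001],
    [0, -0.0025, 0.001],
  ],
  rotation=[
    [0, 0, 0],
    [0, 0, 0],
    [0, 0, 0],
    [0, 0, 0],
    [0, 0, 0],
    [0, 0, 0],
    [0, 0, 0],
  ],
)

```text
time: 9.0
tool_pos: [423.5, -193.3, 57.9]
tcp_rot: [180.0, 0.0, 71.9]
ft_force: [2.4, -4.7, -1.5]
finger_gap: 29.1
grip_force: 50.2
```

Run:
```python
from h import *
s=snap("side","s5"); a=s["frame"][170:265,380:500,::-1]; cv2.imwrite("pics/s5.png",cv2.resize(a,None,fx=5,fy=5,interpolation=cv2.INTER_CUBIC))
```

```text
(no output)
```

View pics/s5.png

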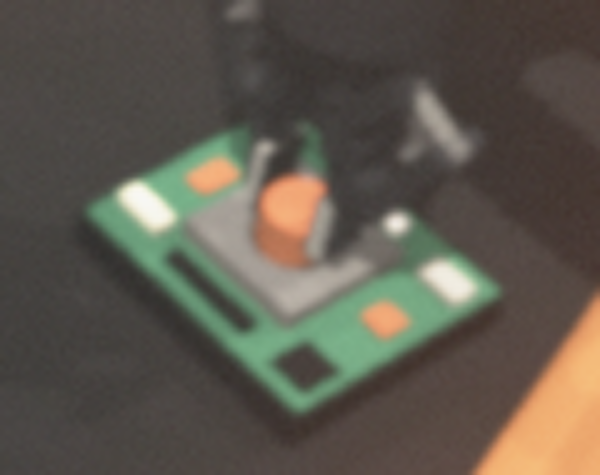

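servo_tool(
  fingers=[0.02, 0.02, 0.02, 0.02],
  linear=[
    [0, 0, 0.002],
    [0, 0, 0.003],
    [0, 0, 0.003],
    [0, 0, 0.003],
  ],
  rotation=[
    [0, 0, 0],
    [0, 0, 0],
    [0, 0, 0],
    [0, 0, 0],
  ],
)

```text
time: 9.45
tool_pos: [423.6, -193.5, 55.5]
tcp_rot: [180.0, 0.0, 71.9]
ft_force: [-2.1, -4.7, 5.2]
finger_gap: 29.4
grip_force: 50.9
```

servo_tool(
  fingers=[0.02, 0.02, 0.02, 0.02],
  linear=[
    [-0.0005, 0, 0.001],
    [-0.0005, 0, 0.002],
    [-0.0005, 0, 0.003],
    [-0.0005, 0, 0.003],
  ],
  rotation=[
    [0, 0, 0],
    [0, 0, 0],
    [0, 0, 0],
    [0, 0, 0],
  ],
  force=70,
)

```text
time: 9.85
tool_pos: [423.6, -193.6, 52.6]
tcp_rot: [180.0, -0.0, 71.9]
ft_force: [-1.3, -2.8, 6.4]
finger_gap: 28.3
grip_force: 68.5
```

servo_tool(
  fingers=[0.02, 0.02, 0.02, 0.02],
  linear=[
    [0, 0, 0.001],
    [0, 0, 0.002],
    [0, 0, 0.002],
    [0, 0, 0.002],
  ],
  rotation=[
    [0, 0, 0],
    [0, 0, 0],
    [0, 0, 0],
    [0, 0, 0],
  ],
)

```text
time: 10.25
tool_pos: [423.7, -193.6, 52.2]
tcp_rot: [180.0, 0.0, 71.9]
ft_force: [-10.0, 2.5, 26.2]
finger_gap: 28.1
grip_force: 70.8
```

servo_tool(
  fingers=[0.02, 0.02, 0.045, 0.06, 0.06, 0.06, 0.06, 0.06, 0.06],
  linear=[
    [0, 0, -0.0015],
    [0, 0, -0.0015],
    [0, 0, -0.002],
    [0, 0, -0.003],
    [0, 0, -0.003],
    [0, 0, -0.04],
    [0, 0, -0.08],
    [0, 0, -0.08],
    [0, 0, -0.08],
  ],
  rotation=[
    [0, 0, 0],
    [0, 0, 0],
    [0, 0, 0],
    [0, 0, 0],
    [0, 0, 0],
    [0, 0, 0],
    [0, 0, 0],
    [0, 0, 0],
    [0, 0, 0],
  ],
)

```text
time: 11.15
tool_pos: [423.9, -193.8, 130.8]
tcp_rot: [179.9, 0.0, 71.9]
ft_force: [0.1, 0.7, -0.3]
finger_gap: 59.7
grip_force: 0.0
```

```bash
python3 d.py 665 -217 130 72
```

```text
lin m [0.053  0.2363 0.0014] rot [ 0.13  0.02 -0.14] dist 242.0 t 11.15 [ 423.9 -193.8  130.8] [1.7987e+02 2.0000e-02 7.1860e+01] [-31.  -9. 114.   0.  74. -13.]
```

servo_tool(
  fingers=[0.085, 0.085, 0.085, 0.085, 0.085, 0.085, 0.085, 0.085],
  linear=[
    [0.01, 0.05, 0],
    [0.02, 0.098, 0],
    [0.03, 0.146, 0],
    [0.04, 0.195, 0],
    [0.053, 0.236, 0.02],
    [0.053, 0.236, 0.05],
    [0.053, 0.236, 0.06],
    [0.053, 0.236, 0.06],
  ],
  rotation=[
    [0, 0, 0],
    [0, 0, 0],
    [0, 0, 0],
    [0, 0, 0],
    [0, 0, 0],
    [0, 0, 0],
    [0, 0, 0],
    [0, 0, 0],
  ],
)

```text
time: 11.95
tool_pos: [660.5, -215.3, 65.0]
tcp_rot: [-179.5, -0.0, 71.9]
ft_force: [-0.8, -0.4, -0.5]
finger_gap: 84.8
grip_force: 0.0
```

```bash
python3 d.py 665 -217 25 72
python3 - <<'E'
from h import *
s=snap("top","t6"); a=s["frame"][185:335,300:450,::-1]; cv2.imwrite("pics/t6.png",cv2.resize(a,None,fx=4,fy=4,interpolation=cv2.INTER_CUBIC))
import pickle; pickle.dump(s,open("top6.pkl","wb")); s2=snap("side","s6"); pickle.dump(s2,open("side6.pkl","wb"))
from fit import *
for sh,u,v,S in((("cyl",16,32,46),393,301,s),(("cyl",16,32,46),439,213,s2)):
    a=cv2.cvtColor(cv2.resize(S["frame"][v-14:v+15,u-14:u+15],None,fx=8,fy=8,interpolation=cv2.INTER_CUBIC),cv2.COLOR_RGB2HSV)
    m=cv2.inRange(a,(0,90,90),(25,255,255)); m=cv2.morphologyEx(m,cv2.MORPH_OPEN,np.ones((9,9)))
    g=cv2.convexHull(max(cv2.findContours(m,0,1)[0],key=cv2.contourArea)); M=np.zeros(m.shape,np.uint8); cv2.fillPoly(M,[g],1)
    print(fit(sh,[(S,M,np.array([u-14,v-14]))],(424,-194)))
E
```

```text
lin m [-0.0003  0.0051  0.0399] rot [-0.49 -0.03 -0.14] dist 40.0 t 11.95 [ 660.5 -215.3   65. ] [-1.7951e+02 -3.0000e-02  7.1860e+01] [-22.  30.  77.  -0.  73.  -4.]Traceback (most recent call last):
  File "<stdin>", line 8, in <module>
ValueError: max() iterable argument is empty
```

View pics/t6.png

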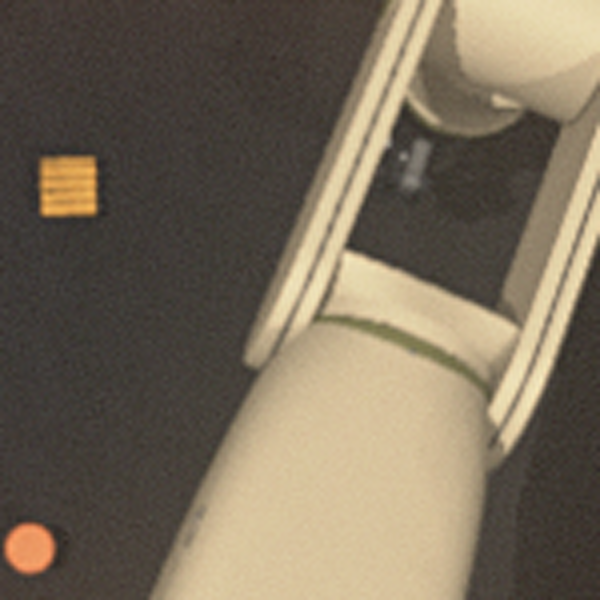

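servo_tool(
  fingers=[0.085, 0.085, 0.085, 0.085, 0.085],
  linear=[
    [0, 0.002, 0.02],
    [0, 0.002, 0.041],
    [0, 0.002, 0.041],
    [0, 0.002, 0.041],
    [0, 0.002, 0.041],
  ],
  rotation=[
    [0, 0, 0],
    [0, 0, 0],
    [0, 0, 0],
    [0, 0, 0],
    [0, 0, 0],
  ],
)

```text
time: 12.55
tool_pos: [666.8, -217.7, 30.9]
tcp_rot: [179.8, 0.0, 71.8]
ft_force: [0.4, 0.7, 0.5]
finger_gap: 84.7
grip_force: 0.0
```

```bash
python3 d.py 665 -217 22 72
python3 - <<'E'
from h import *
s=snap("side","s7"); a=s["frame"][130:230,300:440,::-1]; cv2.imwrite("pics/s7.png",cv2.resize(a,None,fx=5,fy=5,interpolation=cv2.INTER_CUBIC))
E
```

```text
lin m [ 0.0001 -0.0019  0.0089] rot [ 0.15  0.01 -0.15] dist 9.0 t 12.55 [ 666.8 -217.7   30.9] [1.7985e+02 1.0000e-02 7.1850e+01] [-22.  33.  77.   0.  69.  -4.]
```

View pics/s7.png

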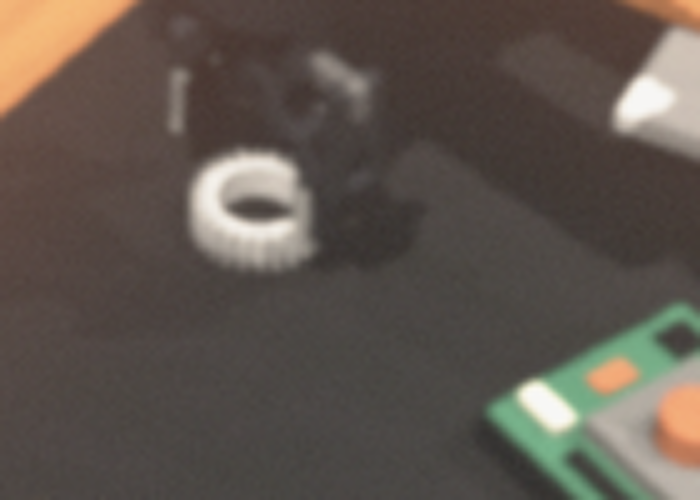

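servo_tool(
  fingers=[0.085, 0.085, 0.085, 0.075, 0.05, 0.05, 0.05, 0.05, 0.05],
  linear=[
    [0, -0.001, 0.005],
    [0, -0.001, 0.009],
    [0, -0.001, 0.009],
    [0, -0.001, 0.009],
    [0, -0.001, 0.009],
    [0, -0.001, 0.009],
    [0, -0.001, 0.009],
    [0, -0.001, 0.009],
    [0, -0.001, 0.009],
  ],
  rotation=[
    [0, 0, 0],
    [0, 0, 0],
    [0, 0, 0],
    [0, 0, 0],
    [0, 0, 0],
    [0, 0, 0],
    [0, 0, 0],
    [0, 0, 0],
    [0, 0, 0],
  ],
  force=30,
)

```text
time: 13.5
tool_pos: [665.2, -217.0, 20.4]
tcp_rot: [180.0, 0.0, 71.9]
ft_force: [0.7, -0.5, 2.3]
finger_gap: 60.1
grip_force: 32.8
```

```bash
python3 d.py 424 -194 105 72
```

```text
lin m [-0.0532 -0.2363 -0.0848] rot [ 0.05  0.   -0.14] dist 257.0 t 13.5 [ 665.2 -217.    20.4] [179.95   0.    71.86] [-22.  34.  78.   0.  69.  -4.]
```

servo_tool(
  fingers=[0.05, 0.05, 0.05, 0.05, 0.05, 0.05, 0.05, 0.05, 0.05, 0.05],
  linear=[
    [0, 0, -0.02],
    [0, 0, -0.06],
    [-0.01, -0.045, -0.085],
    [-0.021, -0.093, -0.085],
    [-0.032, -0.14, -0.085],
    [-0.043, -0.189, -0.085],
    [-0.053, -0.236, -0.085],
    [-0.053, -0.236, -0.085],
    [-0.053, -0.236, -0.085],
    [-0.053, -0.236, -0.085],
  ],
  rotation=[
    [0, 0, 0],
    [0, 0, 0],
    [0, 0, 0],
    [0, 0, 0],
    [0, 0, 0],
    [0, 0, 0],
    [0, 0, 0],
    [0, 0, 0],
    [0, 0, 0],
    [0, 0, 0],
  ],
)

```text
time: 14.5
tool_pos: [425.3, -194.4, 105.8]
tcp_rot: [179.9, 0.0, 71.9]
ft_force: [0.8, 0.7, -0.6]
finger_gap: 60.2
grip_force: 33.0
```

```bash
python3 d.py 423.8 -193.7 72 72
```

```text
lin m [ 0.0002 -0.0017  0.0338] rot [ 0.12  0.02 -0.15] dist 34.0 t 14.5 [ 425.3 -194.4  105.8] [1.7988e+02 2.0000e-02 7.1850e+01] [-31.  -6. 115.   0.  71. -13.]
```

servo_tool(
  fingers=[0.05, 0.05, 0.05, 0.05, 0.05],
  linear=[
    [0, -0.001, 0.02],
    [0, -0.001, 0.034],
    [0, -0.001, 0.034],
    [0, -0.001, 0.034],
    [0, -0.001, 0.034],
  ],
  rotation=[
    [0, 0, 0],
    [0, 0, 0],
    [0, 0, 0],
    [0, 0, 0],
    [0, 0, 0],
  ],
)

```text
time: 15.0
tool_pos: [423.9, -193.7, 71.5]
tcp_rot: [180.0, 0.0, 71.9]
ft_force: [0.9, -0.4, -0.6]
finger_gap: 60.1
grip_force: 33.0
```

```bash
python3 d.py 423.8 -193.7 54 72
python3 - <<'E'
from h import *
s=snap("side","s8"); a=s["frame"][150:270,370:510,::-1]; cv2.imwrite("pics/s8.png",cv2.resize(a,None,fx=5,fy=5,interpolation=cv2.INTER_CUBIC))
E
```

```text
lin m [ 0.     -0.0001  0.0175] rot [ 0.04  0.01 -0.13] dist 18.0 t 15.0 [ 423.9 -193.7   71.5] [1.7996e+02 1.0000e-02 7.1870e+01] [-31.  -4. 116.   0.  67. -13.]
```

View pics/s8.png

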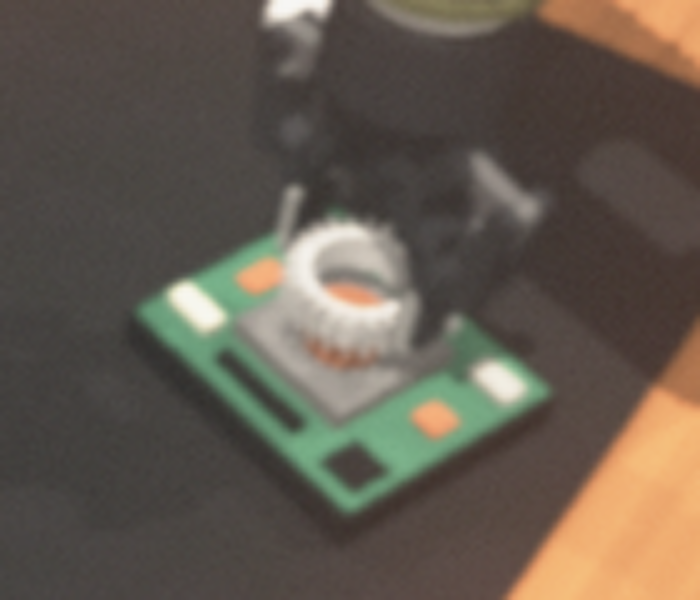

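servo_tool(
  fingers=[0.05, 0.05, 0.05, 0.05, 0.05, 0.05],
  linear=[
    [0, 0, 0.005],
    [0, 0, 0.01],
    [0, 0, 0.015],
    [0, 0, 0.0175],
    [0, 0, 0.0175],
    [0, 0, 0.0175],
  ],
  rotation=[
    [0, 0, 0],
    [0, 0, 0],
    [0, 0, 0],
    [0, 0, 0],
    [0, 0, 0],
    [0, 0, 0],
  ],
)

```text
time: 15.65
tool_pos: [423.1, -193.4, 53.4]
tcp_rot: [-180.0, -0.0, 71.9]
ft_force: [-0.4, 0.9, -0.6]
finger_gap: 59.9
grip_force: 33.0
```

servo_tool(
  fingers=[0.05, 0.05, 0.05, 0.05],
  linear=[
    [0, 0.0005, 0.001],
    [0, 0.0005, 0.0015],
    [0, 0.0005, 0.0015],
    [0, 0.0005, 0.0015],
  ],
  rotation=[
    [0, 0, 0],
    [0, 0, 0],
    [0, 0, 0],
    [0, 0, 0],
  ],
)

```text
time: 16.05
tool_pos: [423.9, -193.8, 52.3]
tcp_rot: [180.0, 0.0, 71.9]
ft_force: [-0.6, 0.3, 2.5]
finger_gap: 59.6
grip_force: 33.3
```

servo_tool(
  fingers=[0.065, 0.085, 0.085, 0.085, 0.085, 0.085, 0.085, 0.075, 0.075],
  linear=[
    [0, 0, 0],
    [0, 0, 0],
    [0, 0, 0],
    [0, 0, -0.02],
    [0, 0, -0.05],
    [0, 0, -0.08],
    [0.03, 0.03, -0.08],
    [0.07, 0.06, -0.08],
    [0.11, 0.07, -0.08],
  ],
  rotation=[
    [0, 0, 0],
    [0, 0, 0],
    [0, 0, 0],
    [0, 0, 0],
    [0, 0, 0],
    [0, 0, 0],
    [0, 0, 0],
    [0, 0, -7],
    [0, 0, -14],
  ],
)

```text
time: 16.95
tool_pos: [527.1, -110.7, 132.9]
tcp_rot: [179.8, 0.0, 86.0]
ft_force: [0.1, -0.9, -0.0]
finger_gap: 75.1
grip_force: 0.0
```

```bash
python3 d.py 607.8 15.5 90 92
python3 - <<'E'
from h import *
s=snap("side","s9"); a=s["frame"][150:270,370:510,::-1]; cv2.imwrite("pics/s9.png",cv2.resize(a,None,fx=5,fy=5,interpolation=cv2.INTER_CUBIC))
E
```

```text
lin m [0.1315 0.0717 0.043 ] rot [ 0.17  0.05 -5.96] dist 156.0 t 16.95 [ 527.1 -110.7  132.9] [1.7983e+02 4.0000e-02 8.6040e+01] [-17.   3. 103.   0.  74. -13.]
```

View pics/s9.png

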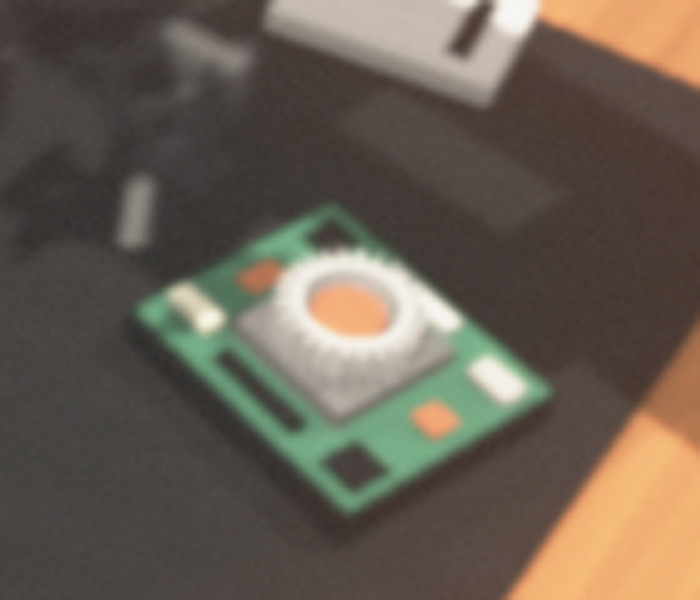

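servo_tool(
  fingers=[0.075, 0.075, 0.075, 0.075, 0.075, 0.075, 0.075, 0.075],
  linear=[
    [0.04, 0.022, 0.0],
    [0.08, 0.045, 0.02],
    [0.1315, 0.072, 0.043],
    [0.1315, 0.072, 0.043],
    [0.1315, 0.072, 0.043],
    [0.1315, 0.072, 0.08],
    [0.1315, 0.072, 0.095],
    [0.1315, 0.072, 0.095],
  ],
  rotation=[
    [0, 0, -6],
    [0, 0, -6],
    [0, 0, -6],
    [0, 0, -6],
    [0, 0, -6],
    [0, 0, -6],
    [0, 0, -6],
    [0, 0, -6],
  ],
  force=25,
)

```text
time: 17.8
tool_pos: [602.7, 13.9, 34.2]
tcp_rot: [-179.7, -0.0, 91.8]
ft_force: [0.0, 0.0, -0.5]
finger_gap: 74.7
grip_force: 0.0
```

```bash
python3 d.py 607.8 15.5 22 91
```

```text
lin m [0.0014 0.0053 0.0121] rot [-0.35 -0.01  0.78] dist 13.0 t 17.8 [602.7  13.9  34.2] [-1.7965e+02 -1.0000e-02  9.1780e+01] [-4. 20. 95. -0. 66. -5.]
```

servo_tool(
  fingers=[0.075, 0.075, 0.075, 0.075, 0.05, 0.03, 0.03, 0.03, 0.03],
  linear=[
    [0, 0, 0.01],
    [0, 0, 0.015],
    [0, 0, 0.015],
    [0, 0, 0.015],
    [0, 0, 0.015],
    [0, 0, 0.015],
    [0, 0, 0.015],
    [0, 0, 0.015],
    [0, 0, 0.015],
  ],
  rotation=[
    [0, 0, 1],
    [0, 0, 1],
    [0, 0, 1],
    [0, 0, 1],
    [0, 0, 1],
    [0, 0, 1],
    [0, 0, 1],
    [0, 0, 1],
    [0, 0, 1],
  ],
)

```text
time: 18.7
tool_pos: [606.2, 15.1, 22.5]
tcp_rot: [179.9, 0.0, 90.9]
ft_force: [-0.4, 0.6, 3.6]
finger_gap: 35.5
grip_force: 25.6
```

```bash
python3 d.py 460 214 100 163.7
```

```text
lin m [ 0.2011 -0.1431 -0.0776] rot [ 5.000e-02  4.000e-02 -7.283e+01] dist 259.0 t 18.7 [606.2  15.1  22.5] [179.94   0.    90.87] [-3. 21. 95.  0. 64. -4.]
```

servo_tool(
  fingers=[0.03, 0.03, 0.03, 0.03, 0.03, 0.03, 0.03, 0.03, 0.03, 0.03],
  linear=[
    [0, 0, -0.03],
    [0, 0, -0.07],
    [0.03, -0.02, -0.077],
    [0.06, -0.045, -0.077],
    [0.09, -0.065, -0.077],
    [0.12, -0.085, -0.077],
    [0.15, -0.105, -0.077],
    [0.175, -0.125, -0.077],
    [0.201, -0.143, -0.077],
    [0.201, -0.143, -0.077],
  ],
  rotation=[
    [0, 0, 0],
    [0, 0, -8],
    [0, 0, -16],
    [0, 0, -24],
    [0, 0, -32],
    [0, 0, -40],
    [0, 0, -48],
    [0, 0, -56],
    [0, 0, -64],
    [0, 0, -72.5],
  ],
)

```text
time: 19.7
tool_pos: [457.1, 216.4, 98.4]
tcp_rot: [180.0, -0.1, 163.9]
ft_force: [0.3, -0.4, -0.6]
finger_gap: 35.8
grip_force: 25.1
```

```bash
python3 d.py 460 214 60 163.7
```

```text
lin m [-0.0035 -0.0015  0.0384] rot [ 0.   -0.12  0.16] dist 39.0 t 19.7 [457.1 216.4  98.4] [ 1.8000e+02 -1.2000e-01  1.6386e+02] [ 19.   0. 109.   0.  71. -54.]
```

servo_tool(
  fingers=[0.03, 0.03, 0.03, 0.03, 0.03],
  linear=[
    [-0.001, 0, 0.02],
    [-0.001, 0, 0.04],
    [-0.001, 0, 0.04],
    [-0.001, 0, 0.04],
    [-0.001, 0, 0.04],
  ],
  rotation=[
    [0, 0, 0.2],
    [0, 0, 0.2],
    [0, 0, 0.2],
    [0, 0, 0.2],
    [0, 0, 0.2],
  ],
)

```text
time: 20.2
tool_pos: [461.3, 213.8, 60.0]
tcp_rot: [180.0, 0.1, 163.2]
ft_force: [0.1, 0.2, -0.6]
finger_gap: 35.2
grip_force: 25.2
```

```bash
python3 d.py 460 214 58 163.7
cat > sink.py <<'E'
from fit import *; import pickle,sys
s=snap("side",sys.argv[1]); pickle.dump(s,open("side10.pkl","wb"))
t=r.sense()["tool_pos"]; c=proj(s,[t[0],t[1],t[2]-11]); u,v=map(int,c); w=35
a=s["frame"][v-w:v+w+1,u-w:u+w+1]; big=cv2.resize(a,None,fx=8,fy=8,interpolation=cv2.INTER_CUBIC)
cv2.imwrite(f"pics/{sys.argv[1]}.png",big[:,:,::-1]); print("origin",u-w,v-w)
m=cv2.inRange(cv2.cvtColor(big,cv2.COLOR_RGB2HSV),(8,90,90),(28,255,255)); m=cv2.morphologyEx(m,cv2.MORPH_OPEN,np.ones((7,7)))
g=cv2.convexHull(max(cv2.findContours(m,0,1)[0],key=cv2.contourArea)); M=np.zeros(m.shape,np.uint8); cv2.fillPoly(M,[g],1)
zb=t[2]-22.5
print("tcp",t.round(1),"fit",fit(("box",36,zb,zb+22),[(s,M,np.array([u-w,v-w]))],t[:2]))
E
python3 sink.py s10
```

```text
lin m [ 0.0014 -0.0002  0.002 ] rot [ 0.04  0.06 -0.55] dist 2.0 t 20.2 [461.3 213.8  60. ] [1.7996e+02 6.0000e-02 1.6315e+02] [ 19.   4. 110.  -0.  66. -54.]
origin 270 306
tcp [461.6 213.8  60.2] fit (array([457. , 211.2,  49.1]), np.float64(0.701))
```

View pics/s10.png

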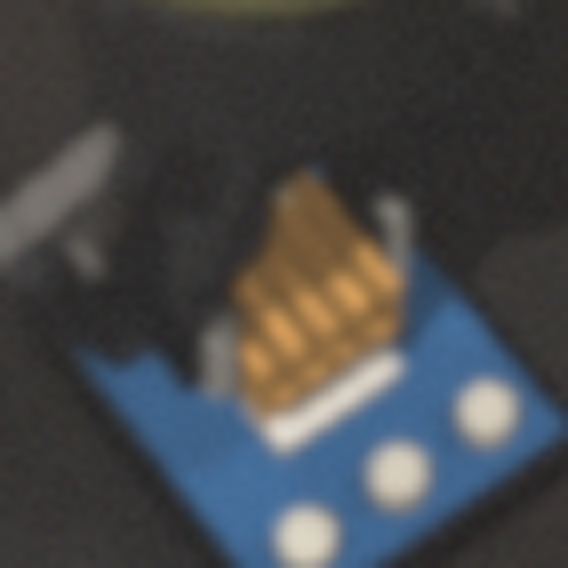

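Run:
```python
from h import *; import pickle
s=pickle.load(open("side10.pkl","rb")); f=lambda u,v:(270+(u+.5)/8-.5,306+(v+.5)/8-.5)
for n,z,ps in(("sink",37.7,[(256,414),(402,338)]),("chip",24,[(282,450),(407,368)])):
    q=[at(s,*f(*p),z) for p in ps]; d=q[1]-q[0]; print(n,q,"len",np.linalg.norm(d),"ang",np.degrees(np.arctan2(d[1],d[0])),"mid",sum(q)/2)
# predicted pixels (crop) for sink bottom corners at TCP pose & chip at candidate centres
def box(c,yaw,h,z):
    a=np.radians(yaw); R=np.array([[np.cos(a),-np.sin(a)],[np.sin(a),np.cos(a)]])
    for i,j in((-1,1),(-1,-1),(1,-1),(1,1)):
        p=R@np.array([i*h,j*h])+c; u=proj(s,[*p,z]); print(((u-[270,306]+.5)*8-.5).round(),end=" ")
    print()
box([461.5,213.8],-16.5,18,37.7); box([458.3,214.5],-16.5,16,24); box([460,212.5],-16.5,16,24); box([461.5,213.8],-16.5,18,59.7)
```

```text
sink [array([452.3, 236.1]), array([438.3, 203.4])] len 35.570915085220946 ang -113.17744035605845 mid [445.3  219.75]
chip [array([447.1, 234.3]), array([437.3, 202.9])] len 32.893768406797065 ang -107.33324270771566 mid [442.2 218.6]
[266. 422.] [404. 330.] [306. 209.] [170. 298.] 
[280. 449.] [401. 368.] [315. 261.] [195. 340.] 
[280. 438.] [400. 357.] [314. 250.] [195. 329.] 
[264. 374.] [404. 281.] [304. 159.] [166. 248.]
```

servo_tool(
  fingers=[0.03, 0.03, 0.03, 0.03, 0.03, 0.03],
  linear=[
    [0.003, -0.001, 0.004],
    [0.003, -0.001, 0.008],
    [0.003, -0.001, 0.01],
    [0.003, -0.001, 0.01],
    [0.003, -0.001, 0.01],
    [0.003, -0.001, 0.01],
  ],
  rotation=[
    [0, 0, 0],
    [0, 0, 0],
    [0, 0, 0],
    [0, 0, 0],
    [0, 0, 0],
    [0, 0, 0],
  ],
)

```text
time: 20.85
tool_pos: [457.6, 213.6, 49.1]
tcp_rot: [180.0, 0.0, 163.2]
ft_force: [-0.3, 0.5, -1.2]
finger_gap: 35.9
grip_force: 25.2
```

```bash
python3 d.py 457.9 213.8 47 163.3
```

```text
lin m [-0.0002  0.0003  0.0021] rot [ 0.01  0.01 -0.14] dist 2.0 t 20.85 [457.6 213.6  49.1] [1.7999e+02 1.0000e-02 1.6316e+02] [ 19.   4. 111.   0.  65. -54.]
```

Lower to contact gently.

servo_tool(
  fingers=[0.03, 0.03, 0.03, 0.03, 0.03],
  linear=[
    [0, 0, 0.001],
    [0, 0, 0.002],
    [0, 0, 0.0025],
    [0, 0, 0.0025],
    [0, 0, 0.0025],
  ],
  rotation=[
    [0, 0, 0],
    [0, 0, 0],
    [0, 0, 0],
    [0, 0, 0],
    [0, 0, 0],
  ],
)

```text
time: 21.35
tool_pos: [457.5, 213.5, 46.5]
tcp_rot: [-180.0, -0.0, 163.2]
ft_force: [-0.6, -0.5, 1.5]
finger_gap: 35.3
grip_force: 25.3
```

servo_tool(
  fingers=[0.045, 0.06, 0.06, 0.06, 0.06, 0.085, 0.085, 0.085, 0.085, 0.085],
  linear=[
    [0, 0, 0],
    [0, 0, 0],
    [0, 0, -0.03],
    [0, 0, -0.07],
    [-0.04, 0.02, -0.08],
    [-0.08, 0.04, -0.08],
    [-0.12, 0.06, -0.08],
    [-0.16, 0.075, -0.08],
    [-0.19, 0.08, -0.08],
    [-0.19, 0.08, -0.08],
  ],
  rotation=[
    [0, 0, 0],
    [0, 0, 0],
    [0, 0, 0],
    [0, 0, 5],
    [0, 0, 13],
    [0, 0, 21],
    [0, 0, 29],
    [0, 0, 37],
    [0, 0, 45],
    [0, 0, 53],
  ],
)

```text
time: 22.35
tool_pos: [665.5, 233.9, 125.2]
tcp_rot: [180.0, 0.0, 109.7]
ft_force: [-1.7, 0.3, -0.6]
finger_gap: 84.6
grip_force: 0.0
```

```bash
python3 d.py 665.5 234.7 70 100.7
python3 - <<'E'
from fit import *; import pickle
s=snap("top","t11"); q=snap("side","s11"); pickle.dump((s,q),open("p11.pkl","wb"))
A=cv2.resize(s["frame"][262:307,218:265,::-1],(400,400),interpolation=cv2.INTER_CUBIC); B=cv2.resize(q["frame"][315:391,270:346,::-1],(400,400),interpolation=cv2.INTER_CUBIC)
cv2.imwrite("pics/p11.png",np.hstack([A,B]))
E
```

```text
lin m [0.0008 0.0002 0.0552] rot [0.02 0.04 9.04] dist 55.0 t 22.35 [665.5 233.9 125.2] [1.7998e+02 4.0000e-02 1.0974e+02] [15. 28. 74. -0. 78. -5.]
```

View pics/p11.png

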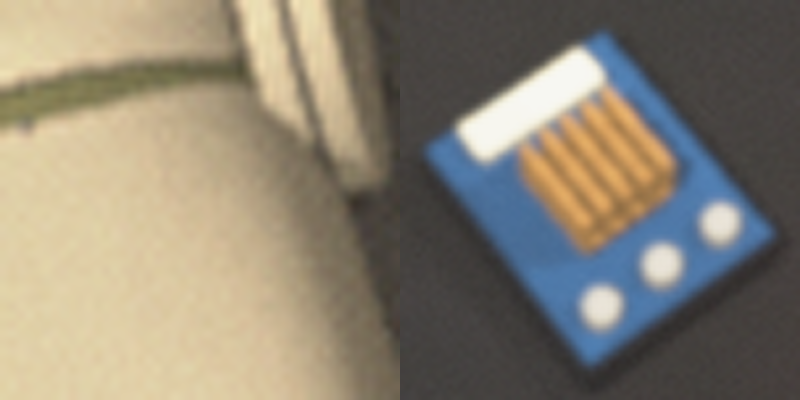

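Run:
```python
from fit import *; import pickle
s=pickle.load(open("p11.pkl","rb"))[1]; f=lambda u,v:(270+(u-400+.5)/400*76-.5,315+(v+.5)/400*76-.5)
q=[at(s,*f(*p),24) for p in((588,254),(678,181))]; m=sum(q)/2; print(q,m,"centre",m+18*np.array([.957,-.29]))
a=cv2.resize(s["frame"][315:391,270:346],None,fx=8,fy=8,interpolation=cv2.INTER_CUBIC)
m=cv2.inRange(cv2.cvtColor(a,cv2.COLOR_RGB2HSV),(8,90,90),(28,255,255)); m=cv2.morphologyEx(m,cv2.MORPH_OPEN,np.ones((7,7)))
g=cv2.convexHull(max(cv2.findContours(m,0,1)[0],key=cv2.contourArea)); M=np.zeros(m.shape,np.uint8); cv2.fillPoly(M,[g],1)
print("side fit",fit(("box",36,24,46),[(s,M,np.array([270,315]))],(458,214)))
# board corners blue top face z=20
q=[at(s,*f(*p),20) for p in((604,30),(777,234),(590,370),(424,150))]; print(q,sum(q)/4)
```

```text
[array([445.3, 235.2]), array([437.5, 196.9])] [441.4  216.05] centre [458.626 210.83 ]
side fit (array([457.5, 213.5, -16.5]), np.float64(0.927))
[array([493.6, 165. ]), array([401.4, 190.9]), array([421.6, 264.4]), array([513.5, 237.5])] [457.525 214.45 ]
```

servo_tool(
  fingers=[0.085, 0.085, 0.085, 0.085, 0.085, 0.085],
  linear=[
    [0, 0, 0.02],
    [0, 0, 0.05],
    [0, 0, 0.085],
    [0, 0, 0.085],
    [0, 0, 0.085],
    [0, 0, 0.085],
  ],
  rotation=[
    [0, 0, 8],
    [0, 0, 9],
    [0, 0, 9],
    [0, 0, 9],
    [0, 0, 9],
    [0, 0, 9],
  ],
)

```text
time: 23.05
tool_pos: [663.9, 235.6, 44.2]
tcp_rot: [179.8, -0.0, 101.3]
ft_force: [0.0, 0.9, 1.0]
finger_gap: 85.2
grip_force: 0.0
```

servo_tool(
  fingers=[0.085, 0.085, 0.085, 0.085, 0.07, 0.045, 0.045, 0.045, 0.045, 0.045],
  linear=[
    [0, 0, 0.01],
    [0, 0, 0.02],
    [0, 0, 0.02],
    [0, 0, 0.02],
    [0, 0, 0.02],
    [0, 0, 0.02],
    [0, 0, 0.02],
    [0, 0, 0.02],
    [0, 0, 0.02],
    [0, 0, 0.02],
  ],
  rotation=[
    [0, 0, 0],
    [0, 0, 0],
    [0, 0, 0],
    [0, 0, 0],
    [0, 0, 0],
    [0, 0, 0],
    [0, 0, 0],
    [0, 0, 0],
    [0, 0, 0],
    [0, 0, 0],
  ],
  force=20,
)

```text
time: 24.05
tool_pos: [663.0, 235.2, 22.0]
tcp_rot: [179.9, -0.0, 101.2]
ft_force: [-0.4, 0.4, 4.3]
finger_gap: 51.2
grip_force: 21.9
```

```bash
python3 d.py 665.5 234.7 20 190.7
```

```text
lin m [-0.0009  0.0024  0.002 ] rot [ 5.000e-02  4.000e-02 -8.954e+01] dist 3.0 t 24.05 [663.  235.2  22. ] [179.94  -0.   101.16] [15. 34. 77. -0. 69.  4.]
```

servo_tool(
  fingers=[0.07, 0.085, 0.085, 0.085, 0.085, 0.085, 0.085, 0.085, 0.085, 0.085],
  linear=[
    [0, 0, 0],
    [0, 0, 0],
    [0, 0, 0],
    [0, 0, -0.003],
    [0, 0, -0.003],
    [0, 0, -0.003],
    [0, 0, -0.003],
    [0, 0, -0.003],
    [0, 0, -0.003],
    [0, 0, -0.003],
  ],
  rotation=[
    [0, 0, 0],
    [0, 0, 0],
    [0, 0, 0],
    [0, 0, 8],
    [0, 0, 16],
    [0, 0, 24],
    [0, 0, 32],
    [0, 0, 40],
    [0, 0, 48],
    [0, 0, 56],
  ],
)

```text
time: 25.05
tool_pos: [662.3, 235.0, 24.1]
tcp_rot: [-180.0, 0.0, 44.8]
ft_force: [-0.1, 0.3, -0.2]
finger_gap: 84.9
grip_force: 0.0
```

servo_tool(
  fingers=[0.085, 0.085, 0.085, 0.085, 0.085, 0.07, 0.045, 0.045, 0.045, 0.045],
  linear=[
    [0, 0, 0],
    [0, 0, 0],
    [0, 0, 0],
    [0, 0, 0],
    [0, 0, 0.003],
    [0, 0, 0.003],
    [0, 0, 0.003],
    [0, 0, 0.003],
    [0, 0, 0.003],
    [0, 0, 0.003],
  ],
  rotation=[
    [0, 0, 8],
    [0, 0, 16],
    [0, 0, 24],
    [0, 0, 34],
    [0, 0, 34],
    [0, 0, 34],
    [0, 0, 34],
    [0, 0, 34],
    [0, 0, 34],
    [0, 0, 34],
  ],
  force=25,
)

```text
time: 26.05
tool_pos: [662.5, 235.0, 21.4]
tcp_rot: [180.0, 0.0, 11.2]
ft_force: [0.0, -0.8, -0.2]
finger_gap: 51.1
grip_force: 27.1
```

```bash
python3 d.py 665.5 234.7 130 -18
```

```text
lin m [ 0.0028  0.0009 -0.1086] rot [ 0.    0.   29.21] dist 109.0 t 26.05 [662.5 235.   21.4] [180.     0.    11.21] [15. 34. 77.  0. 69. 94.]
```

servo_tool(
  fingers=[0.045, 0.045, 0.045, 0.045],
  linear=[
    [0, 0, -0.02],
    [0, 0, -0.06],
    [0, 0, -0.1],
    [0, 0, -0.11],
  ],
  rotation=[
    [0, 0, 0],
    [0, 0, 8],
    [0, 0, 16],
    [0, 0, 22],
  ],
)

```text
time: 26.45
tool_pos: [665.5, 235.9, 138.2]
tcp_rot: [-179.8, -0.4, -11.1]
ft_force: [1.0, 1.0, 0.4]
finger_gap: 51.4
grip_force: 27.1
```

```bash
python3 d.py 423.7 -193.8 125 -18.3
```

```text
lin m [-0.1544  0.4683  0.0101] rot [-0.25 -0.43  7.17] dist 493.0 t 26.45 [665.5 235.9 138.2] [-179.78   -0.45  -11.13] [ 15.  27.  73.   0.  79. 116.]
```

servo_tool(
  fingers=[0.045, 0.045, 0.045, 0.045, 0.045, 0.045, 0.045, 0.045, 0.045, 0.045],
  linear=[
    [-0.014, 0.042, 0],
    [-0.028, 0.085, 0],
    [-0.043, 0.13, 0],
    [-0.057, 0.175, 0],
    [-0.072, 0.22, 0],
    [-0.087, 0.265, 0],
    [-0.102, 0.31, 0],
    [-0.117, 0.355, 0],
    [-0.131, 0.4, 0],
    [-0.143, 0.435, 0],
  ],
  rotation=[
    [0, 0, 0],
    [0, 0, 1],
    [0, 0, 2],
    [0, 0, 3],
    [0, 0, 4],
    [0, 0, 5],
    [0, 0, 6],
    [0, 0, 7],
    [0, 0, 7],
    [0, 0, 7],
  ],
)

```text
time: 27.45
tool_pos: [438.9, -167.2, 131.7]
tcp_rot: [180.0, -0.0, -17.8]
ft_force: [0.8, -0.4, -0.7]
finger_gap: 51.1
grip_force: 27.0
```

```bash
python3 d.py 423.7 -193.8 100 -18.3
```

```text
lin m [-0.0064  0.0299  0.0317] rot [ 0.03 -0.04  0.46] dist 44.0 t 27.45 [ 438.9 -167.2  131.7] [ 1.7997e+02 -4.0000e-02 -1.7840e+01] [-27.  -8. 113.  -0.  75.  81.]
```

servo_tool(
  fingers=[0.045, 0.045, 0.045, 0.045, 0.045, 0.045],
  linear=[
    [-0.006, 0.03, 0.015],
    [-0.006, 0.03, 0.035],
    [-0.006, 0.03, 0.048],
    [-0.006, 0.03, 0.048],
    [-0.006, 0.03, 0.048],
    [-0.006, 0.03, 0.048],
  ],
  rotation=[
    [0, 0, 0.5],
    [0, 0, 0.5],
    [0, 0, 0.5],
    [0, 0, 0.5],
    [0, 0, 0.5],
    [0, 0, 0.5],
  ],
)

```text
time: 28.05
tool_pos: [426.3, -191.8, 84.4]
tcp_rot: [180.0, -0.1, -18.3]
ft_force: [0.3, -0.1, 0.5]
finger_gap: 51.3
grip_force: 27.0
```

```bash
python3 d.py 423.7 -193.8 75 -18.3
python3 - <<'E'
from h import *
s=snap("side","s12"); a=s["frame"][150:270,370:510,::-1]; cv2.imwrite("pics/s12.png",cv2.resize(a,None,fx=5,fy=5,interpolation=cv2.INTER_CUBIC))
E
```

```text
lin m [-0.0018  0.0027  0.0094] rot [ 0.02 -0.07  0.04] dist 10.0 t 28.05 [ 426.3 -191.8   84.4] [ 1.7998e+02 -7.0000e-02 -1.8260e+01] [-31.  -5. 116.   0.  69.  78.]
```

View pics/s12.png

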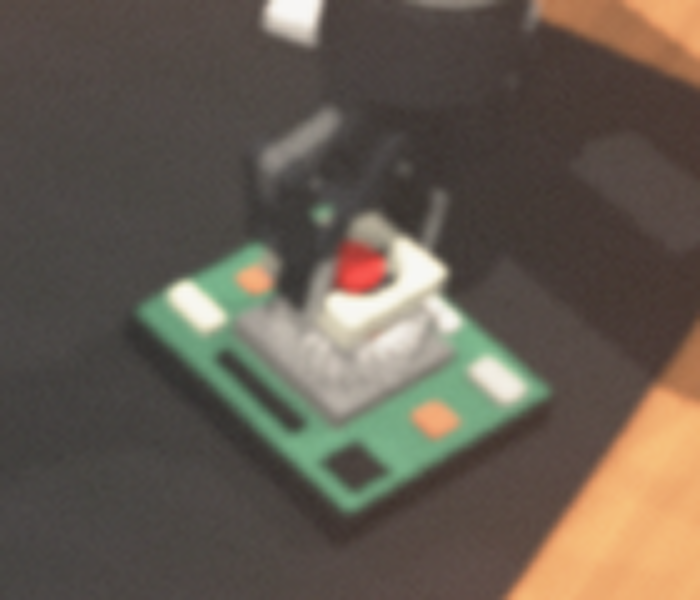

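servo_tool(
  fingers=[0.045, 0.045, 0.045, 0.045, 0.045, 0.045],
  linear=[
    [-0.001, 0.002, 0.004],
    [-0.001, 0.002, 0.008],
    [-0.001, 0.002, 0.008],
    [-0.001, 0.002, 0.008],
    [-0.001, 0.002, 0.008],
    [-0.001, 0.002, 0.008],
  ],
  rotation=[
    [0, 0, 0],
    [0, 0, 0],
    [0, 0, 0],
    [0, 0, 0],
    [0, 0, 0],
    [0, 0, 0],
  ],
)

```text
time: 28.7
tool_pos: [423.9, -193.7, 75.6]
tcp_rot: [180.0, -0.0, -18.3]
ft_force: [0.6, -0.5, -1.1]
finger_gap: 51.2
grip_force: 27.0
```

```bash
python3 d.py 423.7 -193.8 74 -18.3
```

```text
lin m [-0.0001  0.0002  0.0016] rot [ 0.   -0.01 -0.04] dist 2.0 t 28.7 [ 423.9 -193.7   75.6] [ 1.800e+02 -1.000e-02 -1.834e+01] [-31.  -4. 116.  -0.  68.  77.]
```

servo_tool(
  fingers=[0.045, 0.045, 0.045, 0.045, 0.045],
  linear=[
    [-0.0005, 0, 0.001],
    [-0.0005, 0, 0.002],
    [-0.0005, 0, 0.0025],
    [-0.0005, 0, 0.0025],
    [-0.0005, 0, 0.0025],
  ],
  rotation=[
    [0, 0, 0],
    [0, 0, 0],
    [0, 0, 0],
    [0, 0, 0],
    [0, 0, 0],
  ],
)

```text
time: 29.2
tool_pos: [423.4, -193.5, 73.3]
tcp_rot: [180.0, 0.0, -18.3]
ft_force: [-2.9, 1.0, 5.9]
finger_gap: 51.3
grip_force: 27.7
```

servo_tool(
  fingers=[0.045, 0.052, 0.06, 0.075, 0.075, 0.075, 0.075, 0.075, 0.075, 0.075],
  linear=[
    [0, 0, -0.0003],
    [0, 0, -0.0003],
    [0, 0, -0.0003],
    [0, 0, -0.0003],
    [0, 0, -0.01],
    [0, 0, -0.04],
    [0, 0, -0.08],
    [0, -0.05, -0.1],
    [0, -0.1, -0.1],
    [0, -0.15, -0.1],
  ],
  rotation=[
    [0, 0, 0],
    [0, 0, 0],
    [0, 0, 0],
    [0, 0, 0],
    [0, 0, 0],
    [0, 0, 0],
    [0, 0, 0],
    [0, 0, 0],
    [0, 0, 0],
    [0, 0, 0],
  ],
)

```text
time: 30.2
tool_pos: [470.7, -53.5, 175.5]
tcp_rot: [-180.0, -0.2, -18.5]
ft_force: [0.5, -0.3, -0.2]
finger_gap: 75.3
grip_force: 0.0
```

servo_tool(
  fingers=[0.075, 0.075, 0.075],
  linear=[
    [0, -0.05, 0],
    [0, -0.08, 0],
    [0, -0.08, 0],
  ],
  rotation=[
    [0, 0, 0],
    [0, 0, 0],
    [0, 0, 0],
  ],
)

```text
time: 30.5
tool_pos: [495.4, 25.0, 173.9]
tcp_rot: [-179.9, -0.0, -18.1]
ft_force: [-0.8, -0.7, 1.0]
finger_gap: 74.9
grip_force: 0.0
```

Run:
```python
from fit import *; import pickle
s=snap("top","t13"); q=snap("side","s13"); pickle.dump((s,q),open("p13.pkl","wb"))
A=cv2.resize(s["frame"][271:331,363:423,::-1],(400,400),interpolation=cv2.INTER_CUBIC); B=cv2.resize(q["frame"][170:260,393:483,::-1],(400,400),interpolation=cv2.INTER_CUBIC)
cv2.imwrite("pics/p13.png",np.hstack([A,B]))
for S,u,v in((s,393,301),(q,438,200)):
    print(fit(("box",52,52,66),[hull(S,"",u,v,24,165,"")],(424,-194)))
for p in((q,),):
    a=cv2.resize(q["frame"][315:391,270:346],None,fx=8,fy=8,interpolation=cv2.INTER_CUBIC)
```

```text
(array([ 426.3, -193.8,  -18.9]), np.float64(0.964))
(array([ 425.5, -195.8,   72.2]), np.float64(0.81))
```

View pics/p13.png

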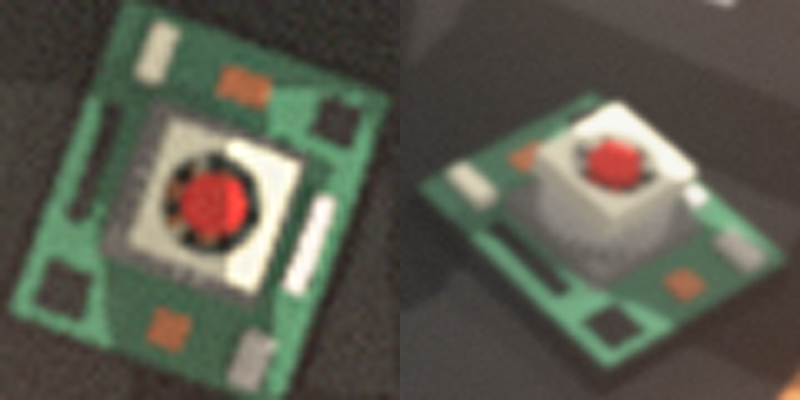

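```bash
python3 -c "
from bench import r; print(r.hand_in())"
```

```text
the job is handed in; nothing more can be done
None
```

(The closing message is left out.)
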